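Lower a ratchet clamp arm onto a glued-up panel

ROBOT

A 7-joint arm with a two-finger parallel gripper is mounted at the origin on the work surface. World frame = base frame: x ahead of the robot, y to its left, z up, the work surface at z = 0. Lengths are in m, angles in rad, forces in N, time in s.
With the tool pointing down it reaches from about 0.425 to 0.95 m from the base axis. Payload 4.7 kg.
Tool frame: the origin (TCP) lies at the very end of the fingers, on their centre line; the grasp point (between the pads) lies robot.grasp_offset behind it (robot.grasp_offset is the distance from the TCP to the grasp point, in m); z points along the fingers, y is the line along which they close (so a half turn about z gives the same grasp; the last joint's range is limited). The gripper opens to 85 mm and grips with 20 to 120 N. Pads are 22 mm wide; open, the fingers measure 114 mm over their backs; the gripper's body (76 mm by 85 mm) begins 54 mm behind the grasp point. The pads swing forward as they close: fully open they stand 13 mm farther back than shut.
Start: joints at [-1.333, 0.469, -0.049, 1.532, 0.024, 1.141, -0.082], TCP at [0.178, 0.651, 0.231] pointing down, gripper open.
Joint ranges: [-2.59, 2.59], [-0.33, 1.99], [-1.39, 1.29], [0.1, 2.45], [-1.04, 4.18], [0.21, 1.99], [-2.66, 2.66]. Speed limits (rad/s): [2.57, 2.57, 3.14, 3.14, 3.14, 3.14, 3.14].

INTERFACE

Orientations are given as a 3x3 rotation matrix whose columns are the frame's x, y, z axes.
In Python, from station import robot, gripper_to, kin, snapshot, job, telemetry gives the robot as it stands. Calls block until the motion is done:
- robot.move_to(position, orientation): joint-space move of the TCP to a pose.
- robot.move_straight(position, rot=None, feed=0.15, contact_N=None): straight line of the TCP; rot=None keeps the orientation; feed is the mean speed in m/s. With contact_N (N) it stops when the force on the tool has changed by that much, and returns True; else False.
- robot.movej(angles): joint-space move.
- gripper_to(opening, newtons=None): finger opening in m; newtons is the grip in N (None keeps the last); returns when the fingers have stopped.
- robot.sleep(seconds).
- kin.inverse_kinematics(position, orientation): joint angles nearest the present ones, or None.
- snapshot(name): name is "scene" or "side" or "wrist"; returns a dict with "image" (420x560x3 uint8, red, green, blue), "range_z" (420x560 float32, m along the optical axis (not along the pixel's ray), 0 where there is no reading), "intrinsics" (3x3 intrinsics, pixels), "extrinsics" (4x4, takes a point from world to camera coordinates). Camera axes: x right, y down, z forward; pixel columns grow to the right and rows downward; lengths in m; the calibration is good to about 2 mm. A picture is of the moment at which its call begins.
A pose or a line that the arm cannot do raises robot.PlanningError and nothing moves.
- job.finish_job(): hands the job in; it is judged then, once.
Readings, each from a call of its own:
- telemetry.read_clock(): time.
- telemetry.read_q(): joint angles.
- telemetry.read_qd(): joint speeds.
- telemetry.read_effort(): joint torques, N m.
- telemetry.read_position(): TCP position.
- telemetry.read_tcp_rot(): TCP orientation.
- telemetry.read_ft_force(): force on the tool from outside, world axes, zero at the start.
- telemetry.read_ft_torque(): the same for the moment, N m.
- telemetry.read_finger_gap(): finger opening in m.
- telemetry.read_grip_force(): force on a finger pad.
Only numpy, scipy, OpenCV 4.12 (cv2) and the standard library are available. Lean on these libraries where they do the work, as an engineer would, in place of code of your own. Each camera call takes 0.05 s, during which the arm holds its last target. There are 200 camera calls.

TASK

The glued leather panel on the bed of the bench clamp is ready to be clamped. With the fingertips press the thumb pad of the ratchet pawl down until its nose is well clear of the toothed wheel (it stays there by itself), then push the raised clamp arm down until its rubber foot rests firmly on the panel. Only press and push: do not raise the arm, do not lift or shift the panel, leave everything else on the bench where it stands, and let go at the end.

Things in the scene. Friction and masses are not known exactly. Their poses are not given: they have to be found in the camera images.
- clamp_base: Fixed grey bench clamp: base plate 110 mm (x) by 405 mm (y) by 12 mm thick. Origin: underside, below the arm's pivot; z up. +y runs from the pivot to the bed; the plate spans y = -170 (pawl end) to +235 mm (bed end). Cheeks at y = 0 (44 mm wide in x, up to z = 102 mm) carry the arm, cheeks at y = -78 mm (30 mm wide, up to z = 136 mm) the pawl. All moves in the plane x = 0.
- clamp_arm (a joint): Arm angle (rad) about the level pivot along the base's x. 0 = raised 40 deg towards the base's +y; grows going down; 0.70 = level, foot meets the panel. Starts at 0.02 to 0.115; stops -0.05 and 0.74. Stiff: stays where left, needs some 2 to 6 N at the grip. The engaged pawl blocks its toothed wheel (120 mm diameter) at 0.13 (yields slightly under force); with the pawl free it turns unhindered.
- pawl (a joint): Pawl angle (rad): dark steel rocker on a level pivot along the base's x. 0 to 0.03 at the start = nose between the teeth; grows as the thumb pad is pressed down; beyond 0.19 the nose is clear of the teeth, 0.45 is the stop. Stiff pivot, no spring: about 3 N at the pad moves it and it stays where it is left.
- clamp_pivot (a point): Axis of the arm and toothed wheel, 90 mm above the bench, at base x = y = 0.
- clamp_grip (a point): Where to push: middle of the upper face of the black grip at the arm's free end (62 mm along the arm, 42 wide, 20 thick, rounded). 190 mm from the pivot along the arm and 10 mm above the arm's middle line; moves on a circle about clamp_pivot, 0.21 m above the bench when raised, 0.10 m when level. The bar between wheel and grip is 24 mm wide, 16 thick.
- clamp_foot (a point): Centre of the underside of the round rubber foot (40 mm diameter) that hangs 58 mm below the arm's middle line, 115 mm from the pivot along the arm.
- pawl_pivot (a point): Axis of the pawl, base y = -78 mm, 128 mm above the bench.
- pawl_pad (a point): Middle of the upper face of the pawl's thumb pad (36 x 36 x 8 mm), on the side away from the arm: 52 mm from pawl_pivot towards the base's -y and 34 mm above it when engaged (162 mm above the bench). Fully pressed it has sunk 26 mm, shifted 10 mm towards the base's -y and tilted 0.45 rad. The nose is at the other end, on top of the wheel.
- bed_spot (a point): Point of the upper face of the base plate (12 mm above the bench) right below the foot when the arm is level: base y = +115 mm.
- work: The glued-up panel, brown leather on cork, 75 x 95 x 20 mm, 0.2 kg, lying loose on the bed under the arm. Origin: centre of its underside, 12 mm above the bench.
- snap_setter: Bystander: steel punch standing on the base plate beside the arm, 18 mm diameter, 40 mm tall. Origin: centre of its underside.
- glue_bottle: Bystander: round white bottle with blue spout, 60 mm diameter, 140 mm tall, standing beside the clamp. Origin: centre of its underside.
- jar: Bystander: clear jar with white cap, 54 mm diameter, 55 mm tall. Origin: centre of its underside.
- tape_roll: Bystander: blue roll of tape lying flat, 96 mm diameter, 25 mm tall. Origin: centre of its underside.
- screwdriver: Bystander: screwdriver 160 mm long lying beside the clamp. Origin: under the middle of its length.
- brush_cup: Bystander: wooden cup with brushes, 74 mm diameter, 165 mm tall. Origin: centre of its underside.
- white_flask: Bystander: square white flask, 75 x 75 x 100 mm. Origin: centre of its underside.
There are look-alikes about, which are no part of the job. There is more than one size of the work; the one meant has the size given above.

How it is judged:
By the outcome, as a careful person would: the job done as asked, in the order asked, and still so for the second after the job is handed in, with the robot touching nothing.
It also fails if it takes over 45 s, if anything falls off the work surface, if the arm or the gripper's body presses on something with over 40 N, if the wrist force passes 120 N, or if a joint passes its speed limit or range.

## Working session

There is one attempt and no reset: what is moved stays moved. The work goes in short steps, each a Python script; the robot and the scene stay as the last script left them, time stands still between calls to the robot, and variables do not carry over. Pictures are saved under pics/ and viewed, at most 10 in all, crops included, and the job is handed in when it is done.

```bash
mkdir -p pics; ls
cat > h.py <<'E'
import numpy as np, cv2
from station import robot, gripper_to, kin, snapshot, job, telemetry
def pts(s):
    "world point per pixel"
    z=s["range_z"].astype(float);K=s["intrinsics"];T=np.linalg.inv(s["extrinsics"])
    v,u=np.indices(z.shape)
    c=np.stack([(u-K[0,2])/K[0,0]*z,(v-K[1,2])/K[1,1]*z,z],-1)
    w=c@T[:3,:3].T+T[:3,3]; w[z<=0]=np.nan
    return w
E
python3 - <<'E'
from h import *
a=[snapshot(n) for n in("scene","side")]
for n,s in zip(("scene","side"),a):
    cv2.imwrite(f"pics/{n}0.png",cv2.resize(s["image"][:,:,::-1],(800,600)))
    np.savez(f"{n}0.npz",**s)
    print(n,np.linalg.inv(s["extrinsics"])[:3].round(3).tolist(), s["intrinsics"][0,0])
E
```

```text
pics
scene [[-0.667, 0.596, -0.447, 1.029], [0.745, 0.547, -0.382, 0.441], [0.017, -0.588, -0.809, 1.001]] 447.5100219304055
side [[0.967, -0.122, 0.223, 0.361], [-0.254, -0.493, 0.832, -0.732], [0.008, -0.861, -0.508, 0.616]] 418.81968182902233
```

View pics/scene0.png

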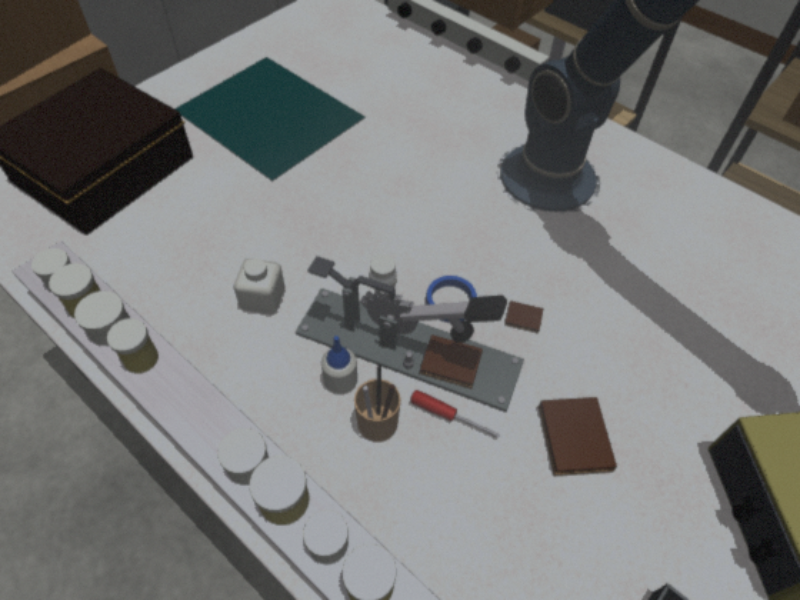

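View pics/side0.png

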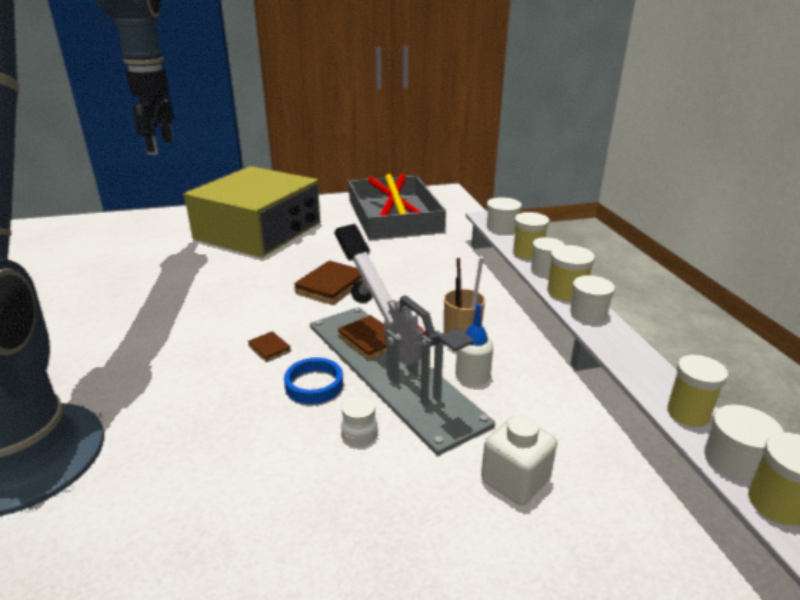

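The scene view shows one clamp. Its pawl pad is at (321,267), the black grip at (487,307), the panel on the bed at (452,361), and the plate runs from (310,312) to (515,385). The things that could be mistaken for the work are the small panel at (524,316) and the large one at (577,435), both on the bench. The panel on the bed is the one meant. Next I measure the plate, pad, grip and obstacles.

```bash
cat > m.py <<'E'
from h import *
allw=[];allc=[]
for n in("scene","side"):
    s=np.load(n+"0.npz"); allw.append(pts(s).reshape(-1,3)); allc.append(s["image"].reshape(-1,3))
s=np.load("scene0.npz");W=pts(s)
def at(u,v): 
    u,v=int(u*.7),int(v*.7); return np.nanmedian(W[v-2:v+3,u-2:u+3].reshape(-1,3),0).round(3)
for n,p in dict(pad=(321,267),grip=(487,307),panel=(452,361),plate1=(320,315),plate2=(490,385),bottle=(337,345),cup=(378,415),flask=(257,268),jar=(383,268),small=(524,316),big=(577,435)).items(): print(n,at(*p))
c=at(452,361)
for i in (0,1):
    w,col=allw[i],allc[i].astype(int)
    sat=col.max(1)-col.min(1)
    m=(np.abs(w[:,2]-.012)<.005)&(np.hypot(w[:,0]-c[0],w[:,1]-c[1])<.4)&(sat<30)&(col.mean(1)<135)
    # largest blob in a 2mm raster
    g=np.zeros((500,500),np.uint8);ij=((w[m,:2]-c[:2])/.002+250).astype(int).clip(0,499);g[ij[:,0],ij[:,1]]=255
    g=cv2.morphologyEx(g,cv2.MORPH_CLOSE,np.ones((9,9)));g=cv2.morphologyEx(g,cv2.MORPH_OPEN,np.ones((5,5)))
    cs,_=cv2.findContours(g,0,2);k=max(cs,key=cv2.contourArea)
    r=cv2.boxPoints(cv2.minAreaRect(k));print("plate",i,((r[:,::-1]-250)*.002+c[:2]).round(3).tolist(),(np.array(cv2.minAreaRect(k)[1])*2).round())
E
python3 m.py
python3 - <<'E'
import cv2
i=cv2.imread('pics/scene0.png')[230:430,280:560];cv2.imwrite('pics/crop0.png',cv2.resize(i,(784,560),interpolation=cv2.INTER_CUBIC))
E
```

```text
pad [ 0.606 -0.087  0.162]
grip [0.512 0.182 0.208]
panel [0.532 0.151 0.033]
plate1 [ 0.611 -0.098  0.012]
plate2 [0.514 0.225 0.013]
bottle [0.683 0.024 0.126]
cup [0.687 0.118 0.005]
flask [ 0.653 -0.209  0.1  ]
jar [ 0.474 -0.065  0.056]
small [0.358 0.184 0.015]
big [0.501 0.387 0.027]
plate 0 [[0.564, -0.145], [0.429, 0.238], [0.537, 0.275], [0.671, -0.107]] [114. 406.]
plate 1 [[0.565, -0.15], [0.428, 0.229], [0.531, 0.266], [0.667, -0.113]] [109. 403.]
```

View pics/crop0.png

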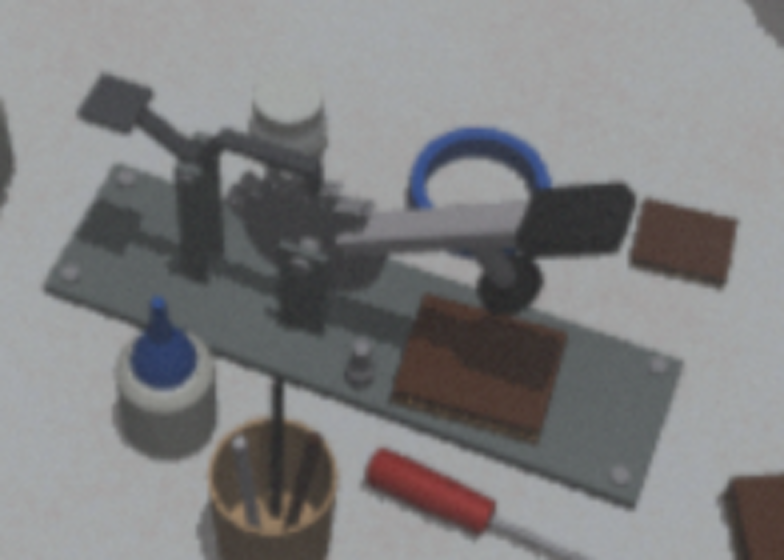

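The crop confirms the choice. The pad is at crop (115,100), the grip at (578,218) and the panel is on the bed at (480,365). The two views agree on the plate. I close the gripper, check reach for the whole plan and go above the pad.

```bash
cat >> h.py <<'E'
d=np.array([-.337,.9415,0]);d/=np.linalg.norm(d); ez=np.array([0,0,1.]); P=np.array([.5605,.0315,.09])
def rot(th,s):
    "tool z against the normal of the arm at elevation th; tool y = s * level axis"
    z=np.sin(th)*d-np.cos(th)*ez; y=s*np.cross(d,ez); return np.stack([np.cross(y,z),y,z],1)
def grip(a,off=0):
    th=np.deg2rad(40)-a; return P+(.190*np.cos(th)-(.01+off)*np.sin(th))*d+(.190*np.sin(th)+(.01+off)*np.cos(th))*ez
def pad(a,dz=0): 
    return P-[0,0,.09]+(-.078-.052*np.cos(a)-.034*np.sin(a))*d+(.128+.034*np.cos(a)-.052*np.sin(a)+dz)*ez
E
python3 - <<'E'
from h import *
print(telemetry.read_clock(), pad(0),grip(.06),robot.grasp_offset)
for s in(1,-1):
    print(s,[None if (q:=kin.inverse_kinematics(p,R)) is None else q.round(2).tolist() for p,R in
     [(pad(0,.06),rot(0,s)),(pad(.4),rot(0,s))]+[(grip(a,.03),rot(np.deg2rad(40)-a,s)) for a in(.05,.4,.72)]])
E
```

```text
0.1 [ 0.60431019 -0.09089554  0.162     ] [0.51107774 0.16957437 0.21121431] 0.0187
1 [[-0.49, 0.45, 0.78, 1.74, -0.36, 1.1, 0.76], [-0.44, 0.56, 0.75, 1.81, -0.46, 0.96, 0.85], [-0.4, 0.39, 0.48, 1.85, -0.79, 1.35, 0.76], [-0.6, 0.33, 0.4, 1.93, -0.51, 1.01, 0.43], [-0.77, 0.38, 0.35, 1.98, -0.15, 0.81, 0.0]]
-1 [[-0.67, 0.58, 1.12, 1.75, -0.57, 1.18, -2.19], [-0.63, 0.72, 1.11, 1.82, -0.73, 1.08, -2.04], [-0.81, 0.6, 1.11, 1.87, -1.0, 1.6, -2.15], [-1.09, 0.53, 1.12, 1.95, -0.82, 1.21, -2.39], [0.35, 0.68, -1.18, 1.92, 0.74, 1.07, 2.33]]
```

Run:
```python
from h import *
gripper_to(0.0)
p=telemetry.read_position()
robot.move_straight(p+[0,0,.13],feed=.3)
robot.move_to(pad(0,.2),rot(0,1))
robot.move_straight(pad(0,.035),feed=.2)
print("hit",robot.move_straight(pad(0,-.01),feed=.03,contact_N=1.5))
p0=np.array(telemetry.read_position());print(p0-pad(0),telemetry.read_ft_force(),telemetry.read_clock())
off=p0-pad(0); off[:2]=0; off[2]=min(off[2],.002)
for a in(.12,.24,.34):
    print(robot.move_straight(pad(a)+off,feed=.04,contact_N=25),telemetry.read_position()-pad(a),telemetry.read_ft_force())
robot.sleep(.2)
robot.move_straight(telemetry.read_position()+[0,0,.15],feed=.2)
s=snapshot("scene");np.savez("scene1.npz",**s)
cv2.imwrite("pics/s1.png",cv2.resize(s["image"][150:320,190:400,::-1],(735,595),interpolation=2))
t=snapshot("side");cv2.imwrite("pics/t1.png",cv2.resize(t["image"][150:320,210:400,::-1],(665,595),interpolation=2))
print(telemetry.read_clock())
```

```text
hit True
[-0.00023226 -0.00032375 -0.00164874] [ 0.27803881 -0.08361018 -0.20213101] 6.525
False [-0.00020913 -0.00011009 -0.0021522 ] [ 0.43232055 -0.88691031  1.23946592]
False [-0.00023582  0.00015272 -0.00216339] [-0.97301773 -0.19428378  0.16815941]
False [-2.43537759e-04  3.44724120e-05 -2.06147708e-03] [-0.13217875  0.66224603 -0.49190497]
8.7083
```

View pics/t1.png

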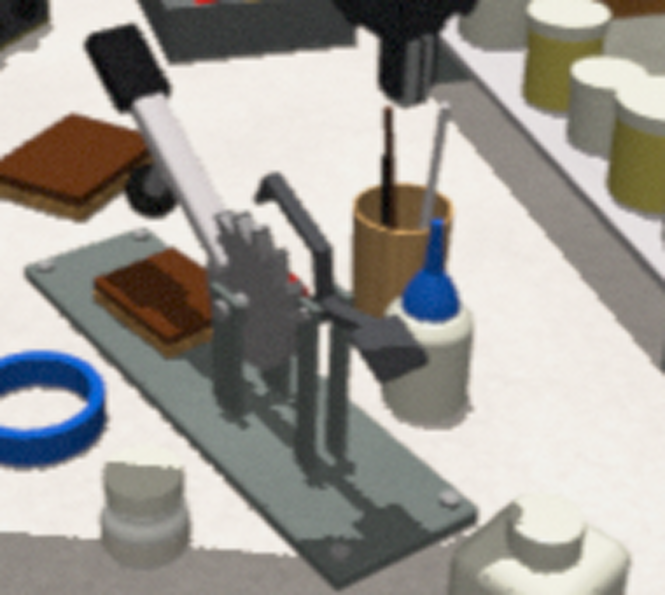

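The pawl is pressed. Its nose at (270,183) stands well above the wheel's teeth at (255,225), the pad at (390,345) is tilted down, and everything else is unmoved. Now the arm.

Run:
```python
from h import *
th=lambda a:np.deg2rad(40)-a
s=np.load("scene1.npz");W=pts(s).reshape(-1,3)
w=W[(np.abs((W-P)@np.cross(d,ez))<.012)&(np.abs((W-P)@d-.145)<.012)&(W[:,2]>.15)]
print("grip top",np.nanmedian(w,0),len(w),grip(.06))
w=W[(np.abs((W-pad(.37))@np.cross(d,ez))<.01)&(np.abs((W-pad(.37))@d)<.006)&(W[:,2]>.1)];print("pad z",np.median(w[:,2]),pad(.34)[2],pad(.4)[2])
robot.move_to(grip(.06,.08),rot(th(.06),1))
robot.move_straight(grip(.06,.025),feed=.15)
print("hit",robot.move_straight(grip(.06,-.015),feed=.03,contact_N=1.5))
p0=np.array(telemetry.read_position());v=p0-P
a=th(0)-(np.arctan2(v[2],v@d)-np.arctan2(.01,.19));print("a0",a,p0,telemetry.read_ft_force(),telemetry.read_clock())
hit=False
for b in np.linspace(a,.66,9)[1:]:
    hit=robot.move_straight(grip(b),rot(th(b),1),feed=.06,contact_N=25)
    print(round(b,3),hit,np.round(telemetry.read_ft_force(),1))
    if hit:break
print(telemetry.read_clock())
```

```text
grip top [0.51213616 0.1683315  0.19959757] 88 [0.51107774 0.16957437 0.21121431]
pad z 0.13739036913360547 0.14271232983664142 0.1390663199960483
hit True
a0 0.11168828028536781 [0.50891111 0.17504436 0.20333696] [0.32024539 0.4003259  1.68647921] 11.175
0.18 False [ 0.4  0.1 -0.4]
0.249 False [-0.1  0.3 -0.6]
0.317 False [ 0.5 -0.1 -0.1]
0.386 False [-0.1  0.2 -0.2]
0.454 False [-0.4 -0.9 -0.1]
0.523 False [-0.3  0.3 -0.7]
0.591 False [0.2 0.3 0.1]
0.66 False [ 0.6  0.  -0.5]
14.1083
```

Run:
```python
from h import *
th=lambda a:np.deg2rad(40)-a
hit=robot.move_straight(grip(.77),rot(th(.70),1),feed=.02,contact_N=22)
p=np.array(telemetry.read_position());v=p-P
print(hit,p,"a",th(0)-(np.arctan2(v[2],v@d)-np.arctan2(.01,.19)),np.round(telemetry.read_ft_force(),1),telemetry.read_clock())
t=snapshot("side");cv2.imwrite("pics/t2.png",cv2.resize(t["image"][150:320,210:400,::-1],(665,595),interpolation=2))
```

```text
True [0.49671599 0.20991286 0.10013369] a 0.6972817609416816 [-1.4 -0.2  8.1] 14.675
```

View pics/t2.png

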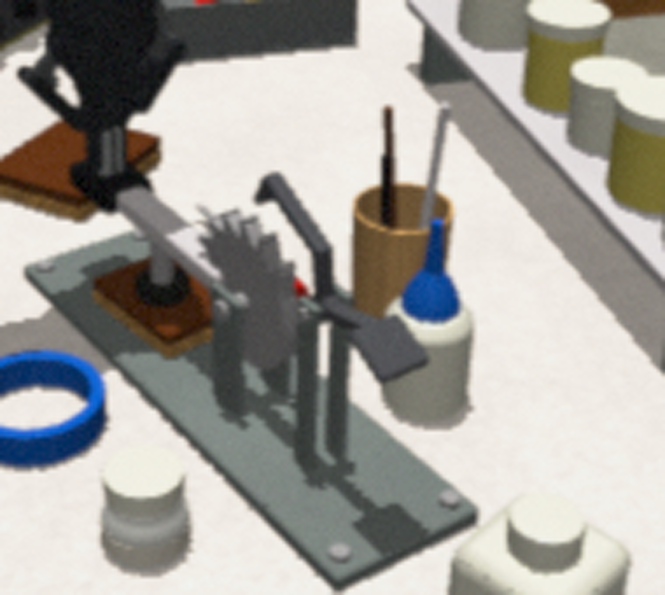

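The foot at (165,290) is on the panel and the arm is level, but the remaining push is only about 8 N. I press once more, slowly, then let go and look.

Run:
```python
from h import *
def ang(): 
    v=np.array(telemetry.read_position())-P; return np.deg2rad(40)-(np.arctan2(v[2],v@d)-np.arctan2(.01,.19))
p=np.array(telemetry.read_position())
print(robot.move_straight(p-[0,0,.008],feed=.008,contact_N=22),ang(),np.round(telemetry.read_ft_force(),1))
robot.sleep(.4);print(ang(),np.round(telemetry.read_ft_force(),1))
robot.move_straight(telemetry.read_position()+[0,0,.03],feed=.08)
robot.move_straight(telemetry.read_position()+[0,0,.15],feed=.2)
robot.sleep(.3)
s=snapshot("scene");W=pts(s).reshape(-1,3)
w=W-P;l=np.abs(w@np.cross(d,ez))<.012;y=w@d
for y0 in(.17,.18,.19,.2,.21):
    print(y0,np.median(W[l&(np.abs(y-y0)<.005)&(W[:,2]>.06)][:,2]).round(4))
t=snapshot("side");im=np.hstack([cv2.resize(x[:,:,::-1],(400,500),interpolation=2) for x in(s["image"][150:320,190:400],t["image"][150:320,210:400])])
cv2.imwrite("pics/t3.png",im);print(telemetry.read_clock(),np.round(telemetry.read_ft_force(),1))
```

```text
True 0.6971069497877888 [-2.1 -0.3  5.4]
0.6970621330278528 [-1.2 -0.4  6.9]
0.17 0.6238
0.18 0.6242
0.19 0.624
0.2 0.6242
0.21 0.6307
17.3917 [-0.8 -1.3  0.3]
```

View pics/t3.png

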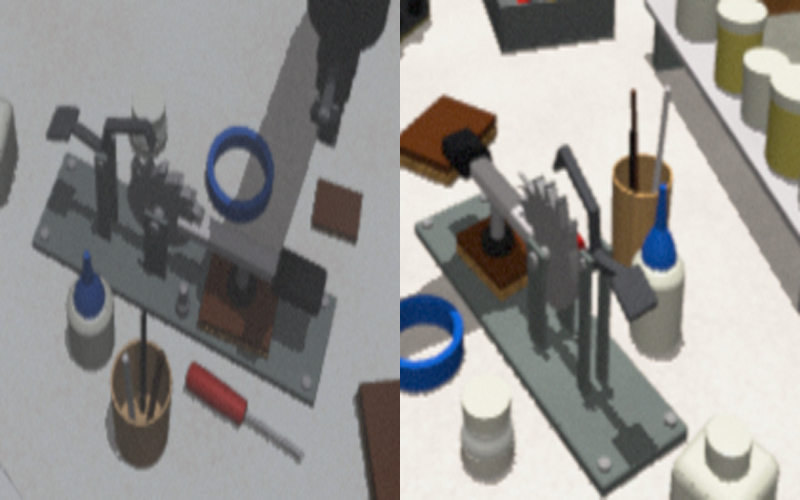

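After letting go, the arm stays level with its foot on the panel (scene crop (240,285), side (497,240)), the pawl is still clear and the bystanders are unmoved. Both contact stops dropped the force at once. I press in small steps to a steady load of about 25 N, to be sure it is firm, then let go.

Run:
```python
from h import *
p=grip(.697);z0=np.array([.4967,.2099,.1001])
robot.move_straight(z0+[0,0,.012],feed=.15)
print(robot.move_straight(z0-[0,0,.004],feed=.03,contact_N=5),telemetry.read_position())
q=np.array(telemetry.read_position())
for k in range(1,13):
    robot.move_straight(q-[0,0,.0007*k],feed=.02); robot.sleep(.1)
    f=np.mean([telemetry.read_ft_force()[2] for _ in range(3)]);print(k,round(f,1),np.round(telemetry.read_position()[2],4))
    if f>24:break
robot.sleep(.3);print(telemetry.read_ft_force())
robot.move_straight(telemetry.read_position()+[0,0,.03],feed=.08)
robot.move_straight(telemetry.read_position()+[0,0,.15],feed=.2)
robot.sleep(.2)
s=snapshot("scene");t=snapshot("side");im=np.hstack([cv2.resize(x[:,:,::-1],(400,500),interpolation=2) for x in(s["image"][150:320,190:400],t["image"][150:320,210:400])])
cv2.imwrite("pics/t4.png",im);print(telemetry.read_clock())
```

```text
True [0.49681285 0.210175   0.10017746]
1 10.6 0.1001
2 14.3 0.1001
3 20.7 0.1
4 26.4 0.1
[-8.98946769 -2.66970591 25.70006054]
22.5667
```

View pics/t4.png

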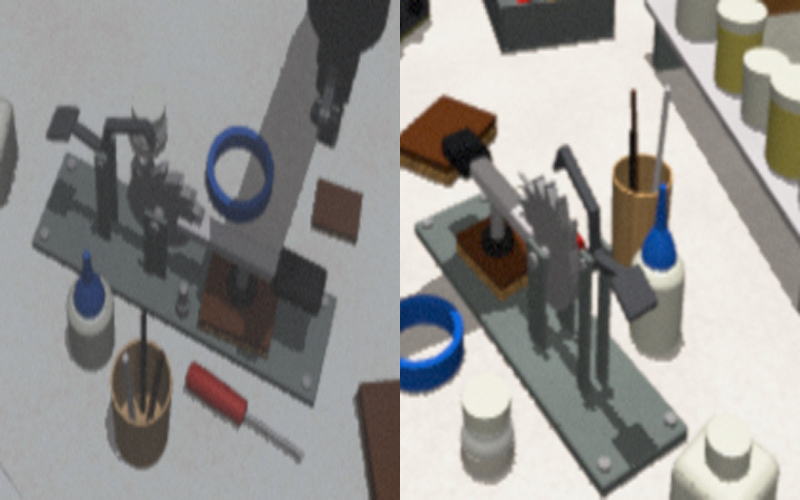

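The picture matches the last one: foot on the panel at (240,285), pawl clear, nothing shifted. The arm held 26 N without giving, and the gripper is clear of everything.

```bash
python3 -c "
from h import *
print(job.finish_job())"
```

```text
the job is handed in; nothing more can be done
None
```

The job is handed in at about 23 s: the pawl is pressed well clear of the wheel, the clamp arm is down with its foot on the panel (it held 26 N at the grip without giving), nothing else visibly moved, and the gripper is touching nothing.

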